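# Clear the small hotplate ring and slide the melting pan onto it

### The arm

A 6-joint arm with a two-finger parallel gripper is mounted at the origin on the work surface. World frame = base frame: x ahead of the robot, y to its left, z up, the work surface at z = 0. Lengths are in m, angles in rad, forces in N, time in s.
With the tool pointing down it reaches from about 0.4 to 0.825 m from the base axis. Payload 7 kg.
Tool frame: the origin (TCP) lies on the centre line of the jaws, within the pads' length; the fingertips stand bot.nose_length ahead of it and the grasp point (between the pads) lies 5 mm behind it (bot.nose_length is the distance from the TCP to the fingertips, in m); z points along the fingers, y is the line along which they close (so a half turn about z gives the same grasp; the last joint's range is limited). The gripper opens to 88 mm and grips with 3 to 60 N. Pads are 19 mm wide; open, the fingers measure 130 mm over their backs; the gripper's body (78 mm by 193 mm) begins 47 mm behind the grasp point.
Start: joints at [1.403, 0.359, 0.012, 0, -1.224, -0.288], TCP at [0.297, 0.606, 0.241] pointing down, gripper open.
Joint ranges: [-3.07, 3.07], [-1.43, 2.12], [-1.02, 1.25], [-3.03, 1.67], [-3.05, -0], [-3.03, 3.03]. Speed limits (rad/s): [2.39, 2.39, 3.01, 3.14, 3.14, 3.14].

### API

Orientations are given as a rotation vector (axis times angle).
In Python, from bench import bot gives the robot as it stands.
- The arm moves only by the tool send_rows, never from a script. Its argument "targets" is one flat list of numbers, 6 for each row, row after row: the shift along the world's x, y, z in units of 0.025 m (1.0 is 0.025 m), then the turn, a rotation vector about the world's x, y, z in units of 0.15 rad (1.0 is 0.15 rad). In form: [dx, dy, dz, ax, ay, az, dx, dy, dz, ax, ay, az, ...]. A call has 1 to 12 rows; each row shifts and turns the commanded pose from where the row before left it; what a row does not reach is not made up. A row lasts 1/10 s, in which the tool goes at most 50 mm and 8.59 degrees, less where a joint would pass 70% of its speed; a pose out of reach is approached as far as the arm can. A call with a number of a shift or a turn outside -1 to 1 is refused whole. A call with a gripper value outside its range is refused whole. "fingers" is the closure, from 0 (fully open) to 1 (shut), set as the call begins (left out, the last holds). The fingers move at their own pace and stop on an object; "newtons" is the grip in N (left out, the last holds). Time passes only in rows, so rows that do not move let the fingers close. It gives the time, the measured TCP pose, the force, the opening and the grip force at its end, in the units of the state.
- bot.read_state(): the state, without advancing time (a new reading comes with each control period).
- bot.get_image(name): name is "side" or "top"; returns (picture, depth): 480x640x3 uint8, red, green, blue; 480x640 float32, m along the optical axis (not along the pixel's ray), 0 where there is no reading.
- bot.camera_params(name): a dict with "intrinsics" (3x3 intrinsics, pixels), "rvec" (rotation vector, rad) and "tvec" (3), from world to camera coordinates, as OpenCV has them. Camera axes: x right, y down, z forward; pixel columns grow to the right and rows downward; lengths in m; the calibration is good to about 2 mm. A picture is of the moment at which its call begins. camera_params takes no time and is no camera call.
- bot.job_done(): hands the job in; it is judged then, once.
Trained networks look in the newest picture that a camera, given by its name, has taken for a name from the list of things; names that differ only in an ending like _2 or _b are one class to them, and where a whole thing is asked for, a point or a joint stands for the part that bears it (a point fixed in the world has none). Each returns a list of dicts, best first, with "p" (0 to 1); they miss things now and then, are a little off and sometimes report something else, mostly with a low value. They report only what shows in the picture. A call takes as long as a camera call. They do not tell look-alikes from the thing itself.
- bot.spot_in(camera, label): "xyz" ([x, y, z] in m, in the coordinates of the camera as it stood for that picture, good to about 4 mm: the middle of the surface that is visible of it).
The state is a dict: "time": time; "q": joint angles; "dq": joint speeds; "tau": joint torques, N m; "tcp_pos": TCP position; "tcp_rot": TCP orientation; "ft_force": force on the tool from outside, world axes, zero at the start; "wrist_torque": the same for the moment, N m; "gripper_width": finger opening in m; "gripper_force": force on a finger pad.
Only numpy, scipy, OpenCV 4.12 (cv2) and the standard library are available. Lean on these libraries where they do the work, as an engineer would, in place of code of your own. Each camera call takes 0.05 s, during which the arm holds its last target. There are 200 camera calls.

### The job

Wax tablets have spilled on the small ring of the hotplate: take the wooden scraper and sweep them all over the far edge into the metal tray behind, without touching them with the gripper or the pan, while the pan stays on the large ring. Next stand the scraper upright on the bench beside the hotplate, and only then slide the pan across the glass, never lifting or tipping it, until it is centred in the small ring. Leave the tin on the hotplate and everything else on the bench where they are, and let go of everything.

Things in the scene. Friction and masses are not known exactly. Their poses are not given: they have to be found in the camera images.
- hob: two-ring electric hotplate, fixed: black glass top 250 (its x) x 450 (its y), glass surface 45 mm above the bench; origin at bench level under its centre; +x points to its far edge (away from the robot), +y to its left end. The glass overhangs the steel case and the tray's near wall
- ring_large: large ring printed on the glass, 190 diameter, thin light line, flat; origin at its centre on the glass surface, 115 mm left or right of the hotplate's centre; the pan starts on it
- ring_small: small ring printed on the glass, 154 diameter, thin light line, flat; origin at its centre on the glass surface, on the other side of the hotplate; the tablets start on it
- tray: open aluminium tray along the hotplate's far edge, fixed, 110 (x) x 440 (y) x 32 high, walls and floor 4 thick; origin under its centre at bench level, axes as the hotplate's; its near wall lies under the edge of the glass
- pan: small open steel saucepan, base 128 and rim 134 diameter, 65 high, wall 3, about 0.55 kg; origin at the centre of its underside, z up; a straight black handle points along its own -x, towards the robot
- pan_grip (a point): grip point on the pan's handle, 118 mm from the pan's axis towards -x and 55 mm above its underside; the handle is 20 wide (y), 14 thick (z), and runs from 75 to 175 mm from the axis
- scraper: wooden hand scraper standing on the bench to the left or right of the hotplate, 90 high, about 0.2 kg: a bar 140 long (its y), 34 thick (x from -20 to +14) and 24 high, with turned-in ends 10 wide that reach forward to x = +44, leaving 120 clear between them; the sweeping face looks along its +x; origin at the underside in the middle of the grip
- scraper_grip (a point): point in the upright grip of the scraper, 75 mm above its underside, 15 mm below the top; the grip is a flat upright block 20 thick (x), 60 long (y), from 23 to 90 mm above the underside
- tablet0: chunky six-sided cream wax tablet, 25 across the corners, 14 high, 12 g; origin at the centre of its underside; starts on the small ring
- tablet1: chunky six-sided cream wax tablet, 25 across the corners, 14 high, 12 g; origin at the centre of its underside; starts on the small ring
- tablet2: chunky six-sided cream wax tablet, 25 across the corners, 14 high, 12 g; origin at the centre of its underside; starts on the small ring
- tablet3: chunky six-sided cream wax tablet, 25 across the corners, 14 high, 12 g; origin at the centre of its underside; starts on the small ring
- tin: small plain steel tin with lid, 36 diameter x 50 high, standing on the hotplate's glass near its far edge, midway between the two rings (about 100 mm beyond the centre line); origin at the centre of its underside; leave alone
- glaze_jar: glass screw-top jar, 66 diameter x 90 high, on the bench on the side of the hotplate where the scraper is not; origin at the centre of its underside; leave alone
- water_cup: plastic cup, 76 diameter x 75 high, on the bench beyond the left end of the hotplate; origin at the centre of its underside; leave alone
- bisque_bowl: terracotta bowl, 110 diameter x 50 high, on the bench beyond the right end of the hotplate; origin at the centre of its underside; leave alone
- guide_stick: flat wooden stick 260 x 28 x 10 lying on the bench, far left; origin at the centre of its underside; leave alone
- tile: white ceramic tile 100 x 100 x 10 lying on the bench, far right; origin at the centre of its underside; leave alone
Not all that is in view belongs to the job. Leave any yellow look-alike of the scraper alone. What is shaped like the pan but blue is not meant.

How it is judged:
On the way, in this order (a step that is already met when the one before it is completed fails the run):
1. all four tablets lie in the tray while the pan is still on the large ring (x of tablet0 in the frame of tray between -0.055 and 0.055 m and y of tablet0 in the frame of tray between -0.22 and 0.22 m and z of each of tablet0, tablet1, tablet2, tablet3 in the frame of tray below 0.038 m and x of tablet1 in the frame of tray between -0.055 and 0.055 m and y of tablet1 in the frame of tray between -0.22 and 0.22 m and x of tablet2 in the frame of tray between -0.055 and 0.055 m and y of tablet2 in the frame of tray between -0.22 and 0.22 m and x of tablet3 in the frame of tray between -0.055 and 0.055 m and y of tablet3 in the frame of tray between -0.22 and 0.22 m and horizontal distance between pan and ring_large below 0.05 m), for 0.2 s.
2. the scraper stands upright on the bench beside or in front of the hotplate, the pan still on the large ring (height (world z) of scraper below 0.01 m and angle between scraper's own z axis and vertical below 0.12 rad and (y of scraper in the frame of hob above 0.225 m or y of scraper in the frame of hob below -0.225 m or x of scraper in the frame of hob below -0.14 m) and horizontal distance between pan and ring_large below 0.05 m), for 0.2 s.
3. the pan stands flat on the glass, centred in the small ring (horizontal distance between pan and ring_small below 0.015 m and angle between pan's own z axis and vertical below 0.05 rad and z of pan in the frame of hob below 0.049 m), for 0.2 s.
At the end, for the whole second after the job is handed in: All four tablets lie in the tray; the pan stands flat on the glass, its axis within 15 mm of the small ring's centre; the scraper stands upright on the bench (not on the glass or in the tray), beside or in front of the hotplate; pan and scraper are at rest (all of step 3 and x of tablet0 in the frame of tray between -0.055 and 0.055 m and y of tablet0 in the frame of tray between -0.22 and 0.22 m and z of each of tablet0, tablet1, tablet2, tablet3 in the frame of tray below 0.038 m and x of tablet1 in the frame of tray between -0.055 and 0.055 m and y of tablet1 in the frame of tray between -0.22 and 0.22 m and x of tablet2 in the frame of tray between -0.055 and 0.055 m and y of tablet2 in the frame of tray between -0.22 and 0.22 m and x of tablet3 in the frame of tray between -0.055 and 0.055 m and y of tablet3 in the frame of tray between -0.22 and 0.22 m and height (world z) of scraper below 0.01 m and angle between scraper's own z axis and vertical below 0.12 rad and (y of scraper in the frame of hob above 0.225 m or y of scraper in the frame of hob below -0.225 m or x of scraper in the frame of hob below -0.14 m) and linear speed of each of pan, scraper below 0.02 m/s); the robot touches nothing.
It fails at once if the pan is lifted more than 10 mm off the glass or tipped more than about 8 degrees (z of pan in the frame of hob above 0.055 m or angle between pan's own z axis and vertical above 0.14 rad).
It fails at once if the gripper or the pan pushes a tablet (contact force between any of the fingers, the arm, pan and tablet0 above 0.5 N or contact force between any of the fingers, the arm, pan and tablet1 above 0.5 N or contact force between any of the fingers, the arm, pan and tablet2 above 0.5 N or contact force between any of the fingers, the arm, pan and tablet3 above 0.5 N).
It fails at once if a bystander is moved more than 30 mm (distance of any of tin, glaze_jar, water_cup, bisque_bowl, guide_stick, tile from where it was at the start of the episode above 0.03 m).
It also fails if it takes over 72 s, if anything falls off the work surface, if the arm or the gripper's body presses on something with over 40 N, if the wrist force passes 120 N, or if a joint passes its speed limit or range.

## Working session

There is one attempt and no reset: what is moved stays moved. The work goes in short steps, Python scripts to look and compute and a tool call to move; the robot and the scene stay as the last step left them, time stands still between calls to the robot, and variables do not carry over. Pictures are saved under pics/ and viewed, at most 10 in all, crops included, and the job is handed in when it is done.

Besides the shell and the picture viewer there is one more tool, called after "Call:" as name(argument=value, ...), one argument or row to a line, values as JSON. send_rows: Moves the arm, as the interface text tells. Shifts and turns lie within -1 to 1; 1 stands for 0.025 m of shift or 0.15 rad of turn. Its arguments: {"type":"object","properties":{"targets":{"type":"array","items":{"type":"number","minimum":-1,"maximum":1}},"fingers":{"type":"number"},"newtons":{"type":"number"}},"required":["targets"]}

```bash
mkdir -p pics; ls; cat > h.py <<'E'
from bench import bot
import numpy as np, cv2
def cam(n):
    c=bot.camera_params(n); K=np.array(c["intrinsics"]); R=cv2.Rodrigues(np.array(c["rvec"],float))[0]; t=np.array(c["tvec"],float).ravel(); return K,R,t
def look(n,f):
    im,d=bot.get_image(n); cv2.imwrite(f"pics/{f}.png",im[:,:,::-1]); np.save(f"pics/{f}.npy",d); return im,d
def world(n,uv,d):
    K,R,t=cam(n); u,v=uv; z=d[int(round(v)),int(round(u))]; return R.T@(np.linalg.inv(K)@[u,v,1]*z-t)
def plane(n,uv,z):
    K,R,t=cam(n); r=R.T@np.linalg.inv(K)@np.array([uv[0],uv[1],1.]); o=-R.T@t; return o+r*(z-o[2])/r[2]
def pix(n,p):
    K,R,t=cam(n); q=K@(R@np.array(p)+t); return q[:2]/q[2]
def spots(n,l):
    K,R,t=cam(n); return [(round(s["p"],2),(R.T@(np.array(s["xyz"])-t)).round(3),pix(n,R.T@(np.array(s["xyz"])-t)).round()) for s in bot.spot_in(n,l)]
def st():
    s=bot.read_state(); print(s["time"],np.round(s["tcp_pos"],4),np.round(s["tcp_rot"],3),np.round(s["ft_force"],1),s["gripper_width"],s["gripper_force"])
E
python3 - <<'E'
from h import *
st(); print(bot.nose_length)
look("top","t0"); look("side","s0")
for l in ["hob","ring_large","ring_small","tray","pan","pan_grip","scraper","scraper_grip","tablet0","tin","glaze_jar"]:
    for n in ["top","side"]:
        print(l,n,*spots(n,l),sep="\n   ")
E
```

```text
pics
0.0 [0.2969 0.6057 0.2396] [ 3.059 -0.71  -0.   ] [0.2 0.7 0.2] 0.08784828584852881 0.0
0.014
hob
   top
   (0.74, array([0.54 , 0.051, 0.045]), array([287., 208.]))
   (0.18, array([0.642, 0.04 , 0.096]), array([289., 165.]))
hob
   side
   (0.75, array([ 0.524, -0.097,  0.047]), array([355., 263.]))
ring_large
   top
   (0.68, array([ 0.526, -0.053,  0.043]), array([327., 213.]))
ring_large
   side
   (0.85, array([ 0.513, -0.13 ,  0.046]), array([351., 271.]))
   (0.36, array([0.674, 0.372, 0.054]), array([393., 177.]))
ring_small
   top
   (0.95, array([0.535, 0.146, 0.05 ]), array([249., 211.]))
ring_small
   side
   (0.61, array([0.535, 0.137, 0.045]), array([353., 217.]))
tray
   top
   (0.74, array([0.731, 0.043, 0.003]), array([288., 139.]))
   (0.61, array([ 0.526, -0.57 ,  0.011]), array([519., 209.]))
tray
   side
   (0.83, array([0.741, 0.007, 0.008]), array([435., 253.]))
pan
   top
   (0.86, array([0.198, 0.252, 0.007]), array([213., 343.]))
   (0.57, array([ 0.57 , -0.084,  0.052]), array([339., 195.]))
   (0.39, array([0.678, 0.404, 0.04 ]), array([148., 158.]))
[... 1375 characters left out ...]
ay([261., 217.]))
   (0.57, array([0.563, 0.114, 0.055]), array([261., 200.]))
   (0.37, array([0.566, 0.175, 0.056]), array([237., 199.]))
tablet0
   side
   (0.62, array([0.566, 0.168, 0.057]), array([363., 208.]))
   (0.59, array([0.509, 0.156, 0.059]), array([343., 209.]))
   (0.52, array([0.517, 0.109, 0.056]), array([347., 218.]))
tin
   top
   (0.67, array([0.648, 0.041, 0.099]), array([289., 162.]))
tin
   side
   (0.68, array([0.647, 0.027, 0.084]), array([400., 224.]))
   (0.37, array([ 0.56, -0.07,  0.09]), array([369., 242.]))
glaze_jar
   top
   (0.7, array([0.448, 0.344, 0.089]), array([167., 246.]))
glaze_jar
   side
   (0.74, array([0.448, 0.326, 0.059]), array([320., 183.]))
```

View pics/t0.png

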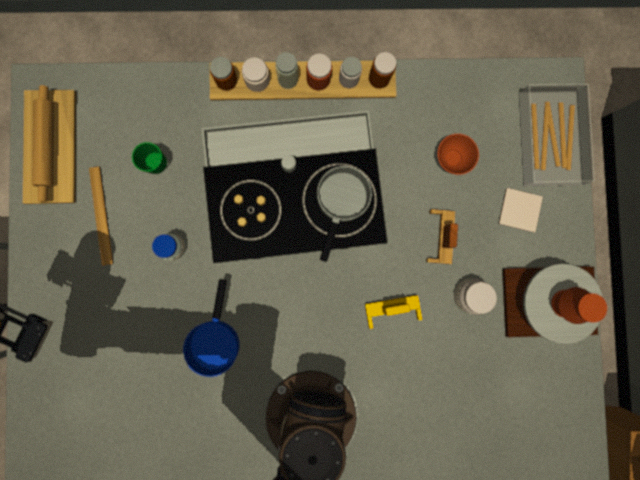

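View pics/s0.png

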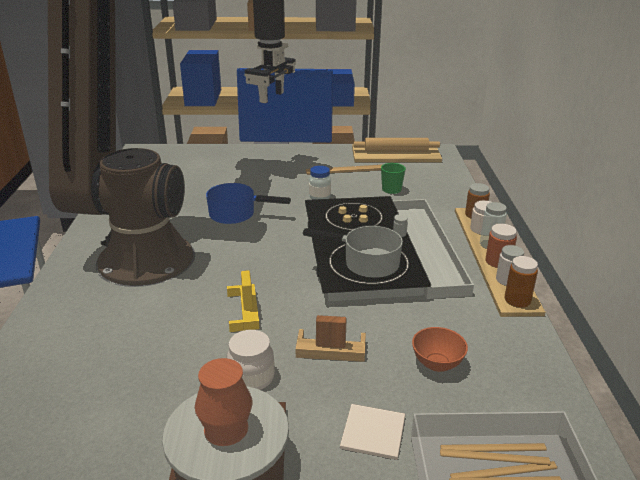

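The top view shows two scraper-shaped things: a wooden one at (442,237) with a red-brown grip, and a yellow look-alike at (393,306). The wooden one fits the description. The steel pan is at (343,193) on the large ring on the right, and the blue pan at (211,347) is not meant. The tablets are at about (250,210). I'll fit the poses and confirm with one enlarged crop.

```bash
cat > m.py <<'E'
from h import *
def cloud(n,d):
    K,R,t=cam(n); v,u=np.mgrid[:480,:640]; P=np.stack([u,v,np.ones_like(u)],-1)@np.linalg.inv(K).T*d[...,None]
    return (P-t)@R
def rect(p):
    (c,s,a)=cv2.minAreaRect((p[:,:2]*1000).astype(np.float32)); return np.round(c,1),np.round(s,1),round(a,2)
E
python3 - <<'E'
from m import *
im=cv2.imread("pics/t0.png"); d=np.load("pics/t0.npy"); W=cloud("top",d)
x,y,z=W[...,0],W[...,1],W[...,2]
print("bench z",np.median(z[(x>.3)&(x<.35)&(abs(y)<.1)]))
g=(z>.035)&(z<.055)&(x>.35)&(x<.72)&(abs(y-.04)<.3)&(im.max(2)<70)
g=cv2.morphologyEx(g.astype(np.uint8),cv2.MORPH_OPEN,np.ones((3,3)))>0
print("glass",rect(W[g]), np.median(z[g]))
for n in ["top","side"]:
    if n=="side": d=np.load("pics/s0.npy"); W=cloud("side",d); x,y,z=W[...,0],W[...,1],W[...,2]
    r=(x>.38)&(x<.55)&(y<-.28)&(y>-.45)
    for lo,hi in[(.012,.035),(.08,.1)]:
        q=W[r&(z>lo)&(z<hi)]; print(n,lo,len(q),rect(q) if len(q)>3 else "",q.mean(0).round(4), q.min(0).round(3),q.max(0).round(3))
    q=W[(abs(x-.57)<.11)&(abs(y+.07)<.11)&(z>.1)&(z<.118)]; print("rim",len(q),cv2.minEnclosingCircle((q[:,:2]*1000).astype(np.float32)), rect(q))
    q=W[(abs(x-.645)<.04)&(abs(y-.04)<.04)&(z>.085)]; print("tin",q.mean(0))
    q=W[(x>.35)&(x<.52)&(abs(y+.04)<.06)&(z>.085)&(z<.12)]; print("handle",len(q),q[:,:2].mean(0),rect(q))
im2=cv2.resize(im[110:310,180:480],None,fx=2.66,fy=2.66,interpolation=cv2.INTER_CUBIC); cv2.imwrite("pics/c0.png",im2)
E
```

```text
bench z 0.00033257136088101294
glass (array([549.,  29.]), array([248.7, 449.5]), 5.09) 0.04573246441063584
top 0.012 595 (array([ 460.1, -353.2]), array([ 65.9, 140.2]), 83.79) [ 0.4579 -0.3588  0.0237] [ 0.388 -0.39   0.012] [ 0.531 -0.313  0.034]
top 0.08 208 (array([ 459.2, -364.5]), array([20.9, 58.8]), 84.48) [ 0.4588 -0.3633  0.0893] [ 0.43  -0.376  0.08 ] [ 0.488 -0.352  0.097]
rim 430 ((545.7095947265625, -84.53836822509766), 90.97296905517578) (array([553. , -96.8]), array([165.1, 132.7]), 12.03)
tin [0.65046297 0.04207141 0.09515708]
handle 394 [ 0.45865346 -0.05546608] (array([457. , -57.9]), array([ 50.8, 115.4]), 73.3)
side 0.012 1062 (array([ 458.3, -357.5]), array([ 71.8, 140.2]), 82.62) [ 0.4568 -0.3737  0.0236] [ 0.388 -0.398  0.012] [ 0.531 -0.314  0.035]
side 0.08 302 (array([ 457. , -367.8]), array([24.7, 59.9]), 82.45) [ 0.4571 -0.3708  0.0886] [ 0.428 -0.381  0.08 ] [ 0.488 -0.353  0.096]
rim 682 ((573.0783081054688, -52.55474090576172), 114.59420013427734) (array([584.6, -80.6]), array([220.3, 148.6]), 24.4)
tin [0.64865586 0.03539102 0.09379022]
handle 400 [ 0.46136919 -0.06102901] (array([459.1, -51.7]), array([ 45.7, 116.4]), 72.0)
```

View pics/c0.png

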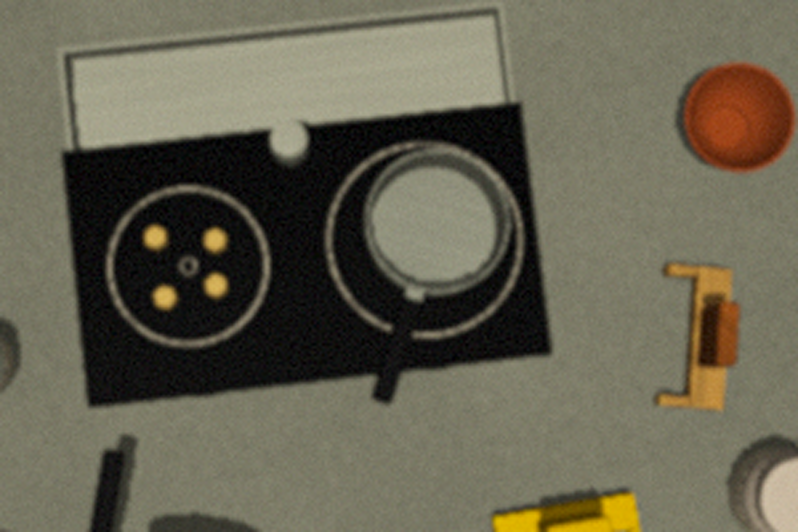

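The crop confirms it: the wooden scraper at crop (715,335) has its ends pointing left (+y). The yellow one at (560,515) stays put. I'm heading for the scraper.

Call:
send_rows(
  targets=[0.5,-0.9,0,0,0,0.19,0.5,-0.9,0,0,0,0.19,0.5,-0.9,0,0,0,0.19,0.5,-0.9,0,0,0,0.19,0.5,-0.9,0,0,0,0.19,0.5,-0.9,0,0,0,0.19,0.5,-0.9,0,0,0,0.19,0.5,-0.9,0,0,0,0.19,0.5,-0.9,0,0,0,0.19,0.5,-0.9,0,0,0,0.19,0.5,-0.9,0,0,0,0.19,0.5,-0.9,0,0,0,0.19],
  fingers=0,
)

```text
time: 2.4
tcp_pos: [0.4475, 0.3351, 0.2408]
tcp_rot: [-3.136, 0.177, -0.0]
ft_force: [0.6, 0.3, -0.4]
gripper_width: 0.0875
gripper_force: 0.0
```

Call:
send_rows(
  targets=[0.2,-1,0,0,0,0,0.2,-1,0,0,0,0,0.2,-1,0,0,0,0,0.2,-1,0,0,0,0,0.2,-1,0,0,0,0,0.2,-1,0,0,0,0,0.2,-1,0,0,0,0,0.2,-1,0,0,0,0,0.2,-1,0,0,0,0,0.2,-1,0,0,0,0,0.2,-1,0,0,0,0,0.2,-1,0,0,0,0],
)

```text
time: 3.6
tcp_pos: [0.5072, 0.035, 0.2408]
tcp_rot: [-3.136, 0.178, -0.001]
ft_force: [0.5, 0.5, 0.6]
gripper_width: 0.0874
gripper_force: 0.0
```

Call:
send_rows(
  targets=[0,-1,0,0,0,0,0,-1,0,0,0,0,0,-1,0,0,0,0,0,-1,0,0,0,0,0,-1,0,0,0,0,0,-1,0,0,0,0,0,-1,0,0,0,0,0,-1,0,0,0,0,0,-1,0,0,0,0,0,-1,0,0,0,0,0,-1,0,0,0,0,0,-1,0,0,0,0],
)

```text
time: 4.8
tcp_pos: [0.5071, -0.265, 0.2407]
tcp_rot: [3.136, -0.179, 0.001]
ft_force: [0.3, 0.0, 0.1]
gripper_width: 0.0876
gripper_force: 0.0
```

Call:
send_rows(
  targets=[-0.4,-0.8,0,0,0,0,-0.4,-0.8,0,0,0,0,-0.4,-0.8,0,0,0,0,-0.4,-0.8,0,0,0,0,-0.4,-0.8,0,0,0,0,0,0,0,0,0,0,0,0,0,0,0,0],
)

```text
time: 5.5
tcp_pos: [0.4569, -0.3642, 0.2405]
tcp_rot: [-3.136, 0.181, -0.0]
ft_force: [0.5, 0.1, -0.5]
gripper_width: 0.0877
gripper_force: 0.0
```

Call:
send_rows(
  targets=[0,0,-1,0,0,0,0,0,-1,0,0,0,0,0,-1,0,0,0,0,0,-1,0,0,0,0,0,-1,0,0,0,0,0,-1,0,0,0,0,0,-0.8,0,0,0,0,0,0,0,0,0,0,0,0,0,0,0],
)

```text
time: 6.4
tcp_pos: [0.4576, -0.3636, 0.0709]
tcp_rot: [3.136, -0.177, -0.001]
ft_force: [0.5, 0.0, 1.5]
gripper_width: 0.0876
gripper_force: 0.0
```

Call:
send_rows(
  targets=[0,0,0,0,0,0,0,0,0,0,0,0,0,0,0,0,0,0,0,0,0,0,0,0,0,0,0,0,0,0,0,0,0,0,0,0,0,0,0,0,0,0,0,0,0,0,0,0],
  fingers=1,
  newtons=40,
)

```text
time: 7.2
tcp_pos: [0.4571, -0.3639, 0.0705]
tcp_rot: [-3.136, 0.179, 0.0]
ft_force: [0.4, -0.4, -0.4]
gripper_width: 0.0293
gripper_force: 0.0
```

Call:
send_rows(
  targets=[0,0,1,0,0,0,0,0,1,0,0,0,0,0,1,0,0,0,0,0,1,0,0,0,0,0,1,0,0,0,0,0,1,0,0,0,0,0,0,0,0,0,0,0,0,0,0,0],
)

```text
time: 8.0
tcp_pos: [0.457, -0.3637, 0.2205]
tcp_rot: [-3.136, 0.179, -0.001]
ft_force: [-0.5, 0.2, -2.4]
gripper_width: 0.0197
gripper_force: 39.9
```

```bash
python3 - <<'E'
from m import *
st()
for n in ["top","side"]:
    im,d=look(n,n+"1"); W=cloud(n,d); x,y,z=W[...,0],W[...,1],W[...,2]
    q=W[(abs(x-.459)<.09)&(abs(y+.365)<.08)&(z<.19)&(z>.14)]; print(n,len(q),rect(q),np.percentile(q[:,2],[1,10,50,90]).round(4))
cv2.imwrite("pics/c1.png",np.vstack([im[150:400,200:500]])[:,:,::-1])
E
```

```text
8.0 [ 0.457  -0.3637  0.2205] [-3.136e+00  1.790e-01 -1.000e-03] [-0.5  0.2 -2.4] 0.0196793697185262 39.91803288459778
top 104 (array([ 413.3, -364.1]), array([33.2, 44.6]), 81.2) [0.1426 0.1463 0.1496 0.1526]
side 1437 (array([ 459.6, -355.6]), array([ 69.5, 140. ]), 84.68) [0.1406 0.1445 0.1501 0.1797]
```

View pics/c1.png

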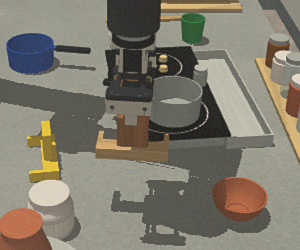

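```bash
python3 - <<'E'
from m import *
for n in ["side","top"]:
    d=np.load(f"pics/{n}1.npy"); W=cloud(n,d); x,y,z=W[...,0],W[...,1],W[...,2]
    q=W[(abs(x-.459)<.075)&(abs(y+.358)<.05)&(z>.05)&(z<.2)]
    print(n,len(q),np.percentile(q[:,2],[0,1,3,10,50]).round(4)); print(np.histogram(q[:,2],bins=np.arange(.09,.2,.004)))
    e=q[(np.abs(q[:,0]-.457)>.045)]; print(rect(e), np.histogram(e[:,2],bins=np.arange(.1,.19,.004))[0])
    for s in (-1,1):
        k=q[(q[:,0]-.457)*s>.05]; print(s,np.percentile(k[:,2],[2,50,98]).round(4),len(k))
E
```

```text
side 1993 [0.1247 0.1264 0.1285 0.133  0.1494]
(array([  0,   0,   0,   0,   0,   0,   0,   0,  15,  88, 129, 122, 127,
       132, 503, 245,  59,  47,  59,  57,  53,  58,  55,  53,  56,  57,
        56]), array([0.09 , 0.094, 0.098, 0.102, 0.106, 0.11 , 0.114, 0.118, 0.122,
       0.126, 0.13 , 0.134, 0.138, 0.142, 0.146, 0.15 , 0.154, 0.158,
       0.162, 0.166, 0.17 , 0.174, 0.178, 0.182, 0.186, 0.19 , 0.194,
       0.198]))
(array([ 459.6, -356. ]), array([ 70.4, 140. ]), 84.68) [  0   0   0   0   0   0  20  39  47  42  41 114 273   8   0   0   0   0
   0   0   0   0]
-1 [0.1265 0.1473 0.1511] 237
1 [0.128  0.1485 0.1519] 254
top 105 [0.1327 0.1408 0.1436 0.1461 0.1496]
(array([ 0,  0,  0,  0,  0,  0,  0,  0,  0,  0,  1,  0,  1,  9, 53, 34,  5,
        2,  0,  0,  0,  0,  0,  0,  0,  0,  0]), array([0.09 , 0.094, 0.098, 0.102, 0.106, 0.11 , 0.114, 0.118, 0.122,
       0.126, 0.13 , 0.134, 0.138, 0.142, 0.146, 0.15 , 0.154, 0.158,
       0.162, 0.166, 0.17 , 0.174, 0.178, 0.182, 0.186, 0.19 , 0.194,
       0.198]))
(array([ 400.8, -372.3]), array([12.6, 22.6]), 79.7) [ 0  0  0  0  0  0  0  0  1  0  2 14 29  5  0  0  0  0  0  0  0  0]
-1 [0.1391 0.1493 0.1552] 41Traceback (most recent call last):
  File "<stdin>", line 8, in <module>
    return _quantile_unchecked(
        a, q, axis, out, overwrite_input, method, keepdims, weights)
    return _ureduce(a,
                    func=_quantile_ureduce_func,
    ...<5 lines>...
                    overwrite_input=overwrite_input,
                    method=method)
    r = func(a, **kwargs)
    result = _quantile(arr,
                       quantiles=q,
    ...<2 lines>...
                       out=out,
                       weights=wgt)
    slices_having_nans = np.isnan(arr[-1, ...])
                                  ~~~^^^^^^^^^
IndexError: index -1 is out of bounds for axis 0 with size 0
```

The fingers had not fully closed when I lifted, so the scraper hangs too low: the TCP is 94 mm above its underside. I'll set it down and regrip.

Call:
send_rows(
  targets=[0,0,-1,0,0,0,0,0,-1,0,0,0,0,0,-1,0,0,0,0,0,-1,0,0,0,0,0,-0.6,0,0,0,0,0,-0.3,0,0,0,0,0,-0.1,0,0,0,0,0,0,0,0,0],
)

```text
time: 8.9
tcp_pos: [0.4557, -0.3644, 0.0958]
tcp_rot: [3.136, -0.178, -0.004]
ft_force: [-4.5, -0.6, 5.9]
gripper_width: 0.0195
gripper_force: 39.9
```

Call:
send_rows(
  targets=[0,0,0,0,0,0,0,0,0,0,0,0,0,0,0,0,0,0,0,0,0,0,0,0,0,0,0,0,0,0,0,0,0,0,0,0],
  fingers=0.5,
)

```text
time: 9.5
tcp_pos: [0.4572, -0.3639, 0.0955]
tcp_rot: [-3.137, 0.178, -0.0]
ft_force: [0.3, 0.0, 0.8]
gripper_width: 0.0436
gripper_force: 0.0
```

Call:
send_rows(
  targets=[0,0,-0.5,0,0,0,0,0,-0.5,0,0,0,0,0,0,0,0,0],
)

```text
time: 9.8
tcp_pos: [0.4555, -0.3632, 0.0679]
tcp_rot: [-3.135, 0.179, 0.006]
ft_force: [1.3, 0.5, -0.0]
gripper_width: 0.044
gripper_force: 0.0
```

Call:
send_rows(
  targets=[0,0,0,0,0,0,0,0,0,0,0,0,0,0,0,0,0,0,0,0,0,0,0,0,0,0,0,0,0,0,0,0,0,0,0,0,0,0,0,0,0,0,0,0,0,0,0,0],
  fingers=1,
  newtons=40,
)

```text
time: 10.6
tcp_pos: [0.4573, -0.3641, 0.0709]
tcp_rot: [3.136, -0.178, 0.001]
ft_force: [0.0, -0.6, 2.2]
gripper_width: 0.0196
gripper_force: 40.0
```

Call:
send_rows(
  targets=[0,0,1,0,0,0,0,0,1,0,0,0,0,0,1,0,0,0,0,0,1,0,0,0,0,0,1,0,0,0,0,0,1,0,0,0,0,0,1,0,0,0],
)

```text
time: 11.3
tcp_pos: [0.4566, -0.3635, 0.2461]
tcp_rot: [-3.136, 0.179, 0.001]
ft_force: [-0.4, -0.3, -2.1]
gripper_width: 0.0194
gripper_force: 40.0
```

Call:
send_rows(
  targets=[0,1,0,0,0,-0.5,0,1,0,0,0,-0.5,0,1,0,0,0,-0.5,0,1,0,0,0,-0.5,0,1,0,0,0,-0.5,0,1,0,0,0,-0.5,0,1,0,0,0,-0.5,0,1,0,0,0,-0.5,0,1,0,0,0,-0.5,0,1,0,0,0,-0.5,0,1,0,0,0,-0.5,0,1,0,0,0,-0.5],
)

```text
time: 12.5
tcp_pos: [0.4565, -0.0629, 0.2452]
tcp_rot: [2.744, -1.529, -0.001]
ft_force: [0.4, -0.9, -1.1]
gripper_width: 0.0196
gripper_force: 40.0
```

Call:
send_rows(
  targets=[0,1,0,0,0,-0.4,0,1,0,0,0,-0.4,0,1,0,0,0,-0.4,0,1,0,0,0,-0.4,0,1,0,0,0,-0.4,0,1,0,0,0,-0.4,0,1,0,0,0,-0.4,0,1,0,0,0,-0.3,0,0,0,0,0,0,0,0,0,0,0,0,0,0,0,0,0,0],
)

```text
time: 13.6
tcp_pos: [0.4567, 0.1356, 0.2452]
tcp_rot: [2.321, -2.116, -0.001]
ft_force: [-0.5, -0.1, -0.1]
gripper_width: 0.0197
gripper_force: 40.0
```

```bash
python3 - <<'E'
from m import *
st()
im,d=look("side","side2"); W=cloud("side",d); x,y,z=W[...,0],W[...,1],W[...,2]
q=W[(abs(x-.47)<.09)&(abs(y-.136)<.09)&(z<.202)&(z>.13)]; print(len(q),rect(q),np.histogram(q[:,2],bins=np.arange(.13,.21,.004))[0])
q=q[q[:,2]<.196];print(rect(q),q.min(0),q.max(0))
im,d=look("top","top2")
print(spots("top","tablet0"))
cv2.imwrite("pics/c2.png",cv2.resize(cv2.imread("pics/side2.png")[130:330,250:500],None,fx=3,fy=3))
E
```

```text
13.6 [0.4567 0.1356 0.2452] [ 2.321e+00 -2.116e+00 -1.000e-03] [-0.5 -0.1 -0.1] 0.01965890887547116 39.978302121162415
495 (array([468.8, 133.6]), array([ 64.7, 147.9]), 5.24) [  0   0   0   0   0   0   0   0   0   0   0  24  51  56  56  55  69 184
   0]
(array([468.8, 133.6]), array([ 64.7, 147.9]), 5.24) [0.43227551 0.05794592 0.17507755] [0.50683186 0.20878405 0.19596723]
[(0.47, array([0.562, 0.113, 0.058]), array([262., 200.]))]
```

View pics/c2.png

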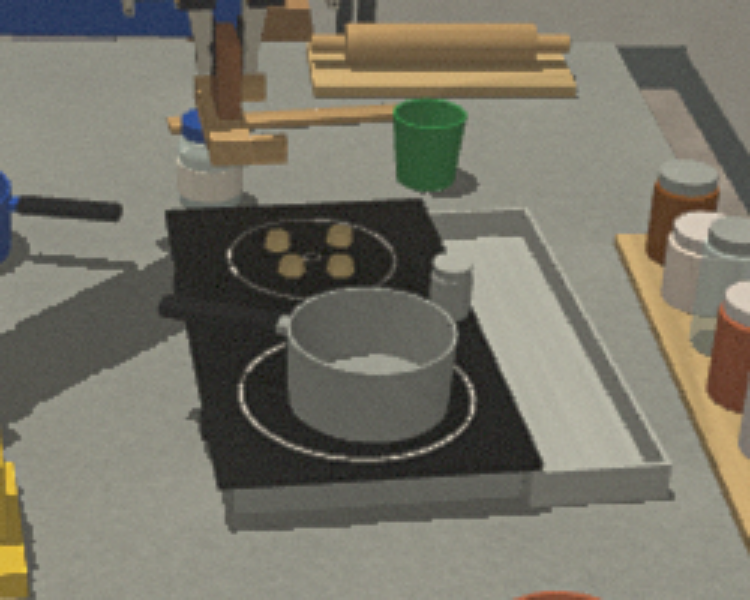

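The side crop shows the scraper squarely held (its ends at crop (245,90) and (250,150)), and the four tablets still lie inside the small ring. I'll lower behind them and sweep.

Call:
send_rows(
  targets=[0,0,-1,0,0,0,0,0,-1,0,0,0,0,0,-1,0,0,0,0,0,-1,0,0,0,0,0,-0.6,0,0,0,0,0,-0.35,0,0,0,0,0,-0.12,0,0,0,0,0,0,0,0,0],
)

```text
time: 14.55
tcp_pos: [0.4574, 0.136, 0.119]
tcp_rot: [-2.321, 2.117, -0.0]
ft_force: [0.6, -0.3, -1.6]
gripper_width: 0.0199
gripper_force: 40.0
```

Call:
send_rows(
  targets=[0.2,0.02,0,0,0,0,0.4,0.035,0,0,0,0,0.4,0.035,0,0,0,0,0.4,0.035,0,0,0,0,0.4,0.035,0,0,0,0,0.4,0.035,0,0,0,0,0.4,0.035,0,0,0,0,0.4,0.035,0,0,0,0,0.4,0.035,0,0,0,0,0.4,0.035,0,0,0,0,0.4,0.035,0,0,0,0],
)

```text
time: 15.65
tcp_pos: [0.563, 0.1454, 0.1188]
tcp_rot: [-2.321, 2.117, -0.0]
ft_force: [0.6, 0.2, -1.9]
gripper_width: 0.0196
gripper_force: 40.0
```

Call:
send_rows(
  targets=[0.4,0.035,0,0,0,0,0.4,0.035,0,0,0,0,0.4,0.035,0,0,0,0,0.4,0.035,0,0,0,0,0.4,0.035,0,0,0,0,0.4,0.035,0,0,0,0,0.4,0.035,0,0,0,0,0.4,0.035,0,0,0,0,0.4,0.035,0,0,0,0,0.4,0.035,0,0,0,0,0.3,0.025,0,0,0,0,0,0,0,0,0,0],
)

```text
time: 16.85
tcp_pos: [0.6706, 0.1547, 0.1185]
tcp_rot: [2.321, -2.117, 0.0]
ft_force: [-0.1, 0.7, -1.0]
gripper_width: 0.0198
gripper_force: 40.0
```

```bash
python3 - <<'E'
from m import *
st()
look("side","side3"); print(spots("side","tablet0"))
look("top","top3"); print(spots("top","tablet0"))
a=cv2.resize(cv2.imread("pics/side3.png")[180:310,300:480],(720,520)); cv2.imwrite("pics/c3.png",a)
E
```

```text
16.85 [0.6706 0.1547 0.1185] [ 2.321 -2.117  0.   ] [-0.1  0.7 -1. ] 0.019752660280304927 39.978352189064026
[(0.73, array([ 0.515, -0.129,  0.051]), array([352., 269.])), (0.45, array([0.694, 0.099, 0.025]), array([412., 230.])), (0.22, array([ 0.677, -0.382,  0.033]), array([440., 345.]))]
[]
```

View pics/c3.png

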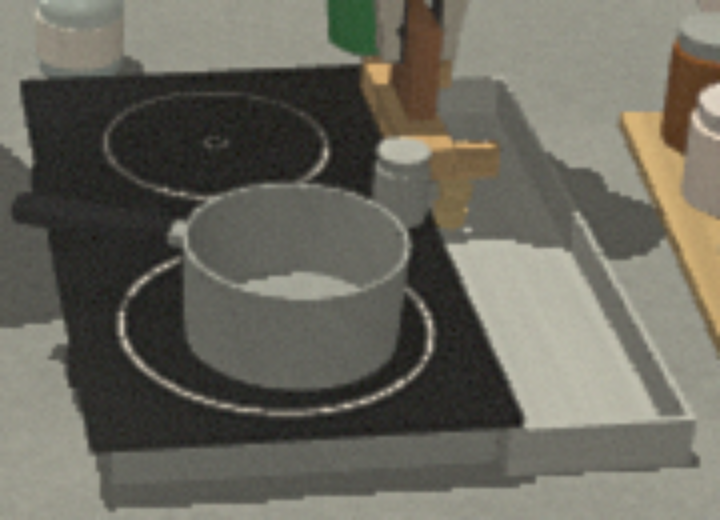

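The ring is clear, and one tablet shows in the tray at crop (455,205). I'll lift and check the rest.

Call:
send_rows(
  targets=[0,0,0.5,0,0,0,0,0,1,0,0,0,0,0,1,0,0,0,0,0,1,0,0,0,0,0,1,0,0,0,-0.8,-0.6,0.6,0,0,0,-1,-1,0,0,0,0,-1,-1,0,0,0,0,-1,-1,0,0,0,0,-1,-1,0,0,0,0,-1,-1,0,0,0,0,-1,-1,0,0,0,0],
)

```text
time: 18.25
tcp_pos: [0.4983, -0.0113, 0.2476]
tcp_rot: [-2.321, 2.116, -0.001]
ft_force: [0.2, 0.3, -1.3]
gripper_width: 0.0198
gripper_force: 40.0
```

```bash
python3 - <<'E'
from m import *
st()
for n in ["side","top"]:
    im,d=look(n,n+"4"); print(spots(n,"tablet0"))
    W=cloud(n,d); x,y,z=W[...,0]-.549,W[...,1]-.029,W[...,2]
    hx=x*.9961+y*.0887; hy=-x*.0887+y*.9961
    h=cv2.cvtColor(im,cv2.COLOR_RGB2HSV); m=((hx>.1)&(hx<.26)&(abs(hy)<.24)&(z<.06)&(z>-.01)&(h[...,1]>70)&(h[...,2]>60)).astype(np.uint8)
    k,L,s,c=cv2.connectedComponentsWithStats(m)
    for i in range(1,k):
        if s[i,4]>8: print(n,s[i,4],c[i].round(),np.median(hx[L==i]).round(3),np.median(hy[L==i]).round(3),z[L==i].min().round(3),z[L==i].max().round(3))
a=cv2.resize(cv2.imread("pics/top4.png")[100:220,190:390],(800,480)); cv2.imwrite("pics/c4.png",a)
E
```

```text
18.25 [ 0.4983 -0.0113  0.2476] [-2.321e+00  2.116e+00 -1.000e-03] [ 0.2  0.3 -1.3] 0.01975380280530094 39.97862219810486
[(0.59, array([0.702, 0.131, 0.019]), array([413., 226.])), (0.57, array([0.7  , 0.171, 0.02 ]), array([411., 219.])), (0.53, array([0.693, 0.097, 0.021]), array([412., 232.]))]
side 161 [411. 225.] 0.158 0.089 0.004 0.025
[(0.56, array([0.697, 0.205, 0.015]), array([227., 152.])), (0.51, array([0.701, 0.181, 0.018]), array([236., 150.])), (0.38, array([0.706, 0.134, 0.014]), array([254., 148.]))]
top 74 [254. 149.] 0.164 0.091 0.001 0.024
top 149 [232. 152.] 0.162 0.151 0.001 0.025
top 71 [265. 151.] 0.153 0.062 -0.001 0.024
```

View pics/c4.png

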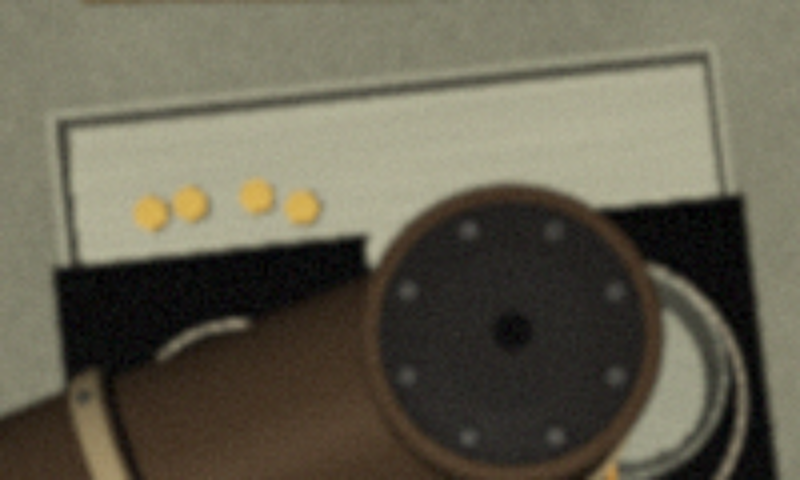

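All four tablets lie in the tray (crop (150,212), (190,204), (257,195), (302,207)). I'm putting the scraper back on the bench.

Call:
send_rows(
  targets=[-0.1,-1,0,0,0,0,-0.1,-1,0,0,0,0,-0.1,-1,0,0,0,0,-0.1,-1,0,0,0,0,-0.1,-1,0,0,0,0,-0.1,-1,0,0,0,0,-0.1,-1,0,0,0,0,-0.1,-1,0,0,0,0,-0.1,-1,0,0,0,0,-0.1,-1,0,0,0,0,-0.1,-1,0,0,0,0,-0.1,-1,0,0,0,0],
)

```text
time: 19.65
tcp_pos: [0.4705, -0.3111, 0.2467]
tcp_rot: [-2.322, 2.116, -0.001]
ft_force: [0.7, 0.6, -2.5]
gripper_width: 0.0198
gripper_force: 40.0
```

Call:
send_rows(
  targets=[0,-1,0,0,0,0,0,-1,0,0,0,0,0,0,-1,0,0,0,0,0,-1,0,0,0,0,0,-1,0,0,0,0,0,-1,0,0,0,0,0,-1,0,0,0,0,0,-1,0,0,0,0,0,-0.7,0,0,0,0,0,-0.3,0,0,0,0,0,-0.06,0,0,0,0,0,0,0,0,0],
)

```text
time: 20.85
tcp_pos: [0.4705, -0.3603, 0.0706]
tcp_rot: [2.322, -2.116, 0.001]
ft_force: [-0.7, 0.1, -0.5]
gripper_width: 0.0197
gripper_force: 40.0
```

Call:
send_rows(
  targets=[0,0,0,0,0,0,0,0,0,0,0,0,0,0,0,0,0,0,0,0,0,0,0,0,0,0,0,0,0,0,0,0,0,0,0,0,0,0,0,0,0,0],
  fingers=0.3,
)

```text
time: 21.55
tcp_pos: [0.4696, -0.3603, 0.0698]
tcp_rot: [2.321, -2.117, -0.0]
ft_force: [1.2, 0.5, -0.1]
gripper_width: 0.0611
gripper_force: 0.0
```

Call:
send_rows(
  targets=[0,0,0.5,0,0,0,0,0,1,0,0,0,0,0,1,0,0,0,0,0,1,0,0,0,0,0,1,0,0,0,0,0,1,0,0,0],
)

```text
time: 22.15
tcp_pos: [0.4695, -0.3603, 0.2095]
tcp_rot: [-2.321, 2.117, -0.001]
ft_force: [0.7, 0.5, -0.6]
gripper_width: 0.0614
gripper_force: 0.0
```

```bash
python3 - <<'E'
from m import *
st()
for n in ["side","top"]:
    im,d=look(n,n+"5"); W=cloud(n,d); x,y,z=W[...,0],W[...,1],W[...,2]
    q=W[(abs(x-.46)<.08)&(abs(y+.36)<.1)&(z<.1)&(z>.012)]; print(n,rect(q),np.histogram(q[:,2],bins=np.arange(.01,.1,.008))[0])
    # handle points (dark, above glass)
    dk=(im.max(2)<60)&(z>.085)&(z<.125)&(x>.36)&(x<.50)&(abs(y+.05)<.07); p=W[dk]; print("handle",len(p),p.mean(0).round(4),rect(p),p[:,2].max())
    if len(p)>5: print(cv2.fitLine(p[:,:2].astype(np.float32),cv2.DIST_HUBER,0,.01,.01).ravel().round(4))
    r=(z>.098)&(z<.118)&(abs(x-.572)<.09)&(abs(y+.088)<.09)&(im.max(2)>=60); p=W[r]
    # circle fit of rim top
    A=np.c_[2*p[:,:2],np.ones(len(p))]; s=np.linalg.lstsq(A,(p[:,:2]**2).sum(1),rcond=None)[0]; print("rim",len(p),s[:2].round(4),np.sqrt(s[2]+s[0]**2+s[1]**2).round(4),p[:,2].max())
E
```

```text
22.15 [ 0.4695 -0.3603  0.2095] [-2.321e+00  2.117e+00 -1.000e-03] [ 0.7  0.5 -0.6] 0.06138314456798356 0.0
side (array([ 483.3, -360.6]), array([ 65.1, 146.8]), 5.21) [111 460 213  35  49  43  44  42  55  87 133]
handle 33 [ 0.4799 -0.0746  0.1001] (array([474.7, -72.8]), array([ 8.5, 34.7]), 78.84) 0.10554859016231173
[ 0.9659 -0.259   0.4764 -0.0741]
rim 321 [ 0.565  -0.0948] 0.0662 0.11557778572789264
top (array([ 484.4, -395.9]), array([57. , 67.4]), 5.75) [ 1 83 23  0  0  1  0  1  1 37 41]
handle 306 [ 0.4502 -0.0523  0.1068] (array([448.9, -52.1]), array([19.8, 96.2]), 71.04) 0.11258904418371142
[ 0.943  -0.3328  0.4502 -0.0523]
rim 314 [ 0.5665 -0.0925] 0.0656 0.11630128364652484
```

The scraper stands upright at (0.471,-0.361). Next I'll refine the small ring's centre from the first picture and move above the pan handle.

```bash
python3 - <<'E'
from m import *
from scipy.optimize import least_squares
for n,f in [("top","t0"),("side","s0"),("side","side5")]:
    im=cv2.imread(f"pics/{f}.png"); g=im.min(2).astype(int); pts=[]
    for v in range(480):
        for u in range(640):
            if g[v,u]>60:
                p=plane(n,(u,v),.045)
                if .069<np.hypot(p[0]-.5388,p[1]-.1435)<.085: pts.append(np.r_[p[:2],g[v,u]])
    P=np.array(pts); s=least_squares(lambda c:(np.hypot(P[:,0]-c[0],P[:,1]-c[1])-c[2]),[.5388,.1435,.077],loss="soft_l1",f_scale=.002); print(n,len(P),s.x.round(4))
E
```

```text
Traceback (most recent call last):
  File "h.py", line 10, in plane
    K,R,t=cam(n); r=R.T@np.linalg.inv(K)@np.array([uv[0],uv[1],1.]); o=-R.T@t; return o+r*(z-o[2])/r[2]
          ~~~^^^
  File "h.py", line 4, in cam
    c=bot.camera_params(n); K=np.array(c["intrinsics"]); R=cv2.Rodrigues(np.array(c["rvec"],float))[0]; t=np.array(c["tvec"],float).ravel(); return K,R,t
ValueError: time passes only in moves, steps and waits
```

Call:
send_rows(
  targets=[-0.05,1,0,0,0,0.63,-0.05,1,0,0,0,0.63,-0.05,1,0,0,0,0.63,-0.05,1,0,0,0,0.63,-0.05,1,0,0,0,0.63,-0.05,1,0,0,0,0.63,-0.05,1,0,0,0,0.63,-0.05,1,0,0,0,0.63,-0.05,1,0,0,0,0.63,-0.05,1,0,0,0,0.63,-0.05,1,0,0,0,0.63,-0.05,1,0,0,0,0.63],
  fingers=0,
)

```text
time: 23.45
tcp_pos: [0.4543, -0.0594, 0.2077]
tcp_rot: [-3.096, 0.533, -0.001]
ft_force: [0.3, -0.7, -0.6]
gripper_width: 0.0877
gripper_force: 0.0
```

Call:
send_rows(
  targets=[0,0.2,0,0,0,0,0,0,-1,0,0,0,0,0,-1,0,0,0,0,0,-1,0,0,0,0,0,-1,0,0,0,0,0,-0.5,0,0,0,0,0,0,0,0,0],
)

```text
time: 24.15
tcp_pos: [0.4533, -0.056, 0.0933]
tcp_rot: [3.093, -0.541, -0.005]
ft_force: [0.6, -0.8, -0.0]
gripper_width: 0.0876
gripper_force: 0.0
```

Call:
send_rows(
  targets=[0,0,0,0,0,0,0,0,0,0,0,0,0,0,0,0,0,0,0,0,0,0,0,0,0,0,0,0,0,0,0,0,0,0,0,0,0,0,0,0,0,0,0,0,0,0,0,0,0,0,0,0,0,0,0,0,0,0,0,0,0,0,0,0,0,0,0,0,0,0,0,0],
  fingers=1,
  newtons=45,
)

```text
time: 25.35
tcp_pos: [0.4546, -0.0553, 0.0948]
tcp_rot: [3.095, -0.539, -0.0]
ft_force: [-0.6, -0.5, 0.5]
gripper_width: 0.0197
gripper_force: 45.0
```

```bash
cat > ring.py <<'E'
from m import *
from scipy.optimize import least_squares
def circ(n,im,c0,r0,lo,hi,zp,mask=None):
    K,R,t=cam(n); v,u=np.mgrid[:480,:640]; r=np.stack([u,v,np.ones_like(u)],-1)@np.linalg.inv(K).T@R; o=-R.T@t
    P=o+r*((zp-o[2])/r[...,2])[...,None]; D=np.hypot(P[...,0]-c0[0],P[...,1]-c0[1]); m=(D>lo)&(D<hi)&(im.min(2)>60)
    if mask is not None: m&=mask
    p=P[m][:,:2]; s=least_squares(lambda c:np.hypot(*(p-c[:2]).T)-c[2],[*c0,r0],loss="soft_l1",f_scale=.002); return len(p),s.x.round(4)
E
python3 - <<'E'
from ring import *
st()
for n,f in [("top","t0"),("side","s0"),("side","side5")]:
    im=cv2.imread(f"pics/{f}.png"); print(n,circ(n,im,(.5388,.1435),.077,.069,.085,.045))
for n in ["side","top"]:
    im,d=look(n,n+"6"); W=cloud(n,d); x,y,z=W[...,0],W[...,1],W[...,2]
    p=W[(z>.098)&(z<.118)&(abs(x-.572)<.09)&(abs(y+.088)<.09)&(im.max(2)>=60)&(np.hypot(x-.566,y+.0935)<.075)]
    A=np.c_[2*p[:,:2],np.ones(len(p))]; s=np.linalg.lstsq(A,(p[:,:2]**2).sum(1),rcond=None)[0]; print("rim",len(p),s[:2].round(4),np.sqrt(s[2]+s[0]**2+s[1]**2).round(4))
E
```

```text
25.35 [ 0.4546 -0.0553  0.0948] [ 3.095 -0.539 -0.   ] [-0.6 -0.5  0.5] 0.019708332666386604 44.982367157936096
top (439, array([0.5388, 0.1436, 0.0754]))
side (268, array([0.5379, 0.1445, 0.0765]))
side (247, array([0.538 , 0.1446, 0.0756]))
rim 657 [ 0.5658 -0.0955] 0.0653
rim 211 [ 0.5681 -0.0932] 0.0648
```

Call:
send_rows(
  targets=[-0.35,0.4,0,0,0,0,-0.35,0.4,0,0,0,0,-0.35,0.4,0,0,0,0,-0.35,0.4,0,0,0,0,0,0.4,0,0,0,0,0,0.4,0,0,0,0,0,0.4,0,0,0,0,0,0.4,0,0,0,0,0,0.4,0,0,0,0,0,0.4,0,0,0,0,0,0.4,0,0,0,0,0,0.4,0,0,0,0],
)

```text
time: 26.65
tcp_pos: [0.4196, 0.0655, 0.0948]
tcp_rot: [3.095, -0.539, -0.0]
ft_force: [0.8, -4.4, -0.3]
gripper_width: 0.0194
gripper_force: 45.0
```

```bash
cat > pan.py <<'E'
from m import *
def pan(c0,tag):
    st()
    for n in ["side","top"]:
        im,d=look(n,n+tag); W=cloud(n,d); x,y,z=W[...,0],W[...,1],W[...,2]
        p=W[(z>.098)&(z<.118)&(np.hypot(x-c0[0],y-c0[1])<.085)&(im.max(2)>=60)]
        A=np.c_[2*p[:,:2],np.ones(len(p))]; s=np.linalg.lstsq(A,(p[:,:2]**2).sum(1),rcond=None)[0]; print(n,"rim",len(p),s[:2].round(4),np.sqrt(s[2]+s[0]**2+s[1]**2).round(4),np.percentile(p[:,2],[50,95]).round(4))
E
python3 -c "
from pan import *
pan((.531,.025),'7')"
```

```text
26.65 [0.4196 0.0655 0.0948] [ 3.095 -0.539 -0.   ] [ 0.8 -4.4 -0.3] 0.019412536943959047 45.04246652126312
side rim 585 [0.5308 0.0236] 0.0652 [0.1059 0.1126]
top rim 238 [0.5335 0.0278] 0.0647 [0.1092 0.1136]
```

Call:
send_rows(
  targets=[0,0.4,0,0,0,0,0,0.4,0,0,0,0,0,0.4,0,0,0,0,0,0.4,0,0,0,0,0,0.4,0,0,0,0,0,0.4,0,0,0,0,0,0.4,0,0,0,0,0.07,0.4,0,0,0,0,0.07,0.4,0,0,0,0,0.07,0.4,0,0,0,0,0.07,0.4,0,0,0,0,0,0.36,0,0,0,0],
)

```text
time: 27.95
tcp_pos: [0.427, 0.1848, 0.0948]
tcp_rot: [-3.095, 0.539, -0.0]
ft_force: [-0.6, -4.5, 0.9]
gripper_width: 0.0196
gripper_force: 45.0
```

```bash
python3 -c "
from pan import *
pan((.5385,.144),'8')
im=cv2.imread('pics/side8.png')[160:310,270:470]; cv2.imwrite('pics/c8.png',cv2.resize(im,(800,600)))"
```

```text
27.95 [0.427  0.1848 0.0948] [-3.095  0.539 -0.   ] [-0.6 -4.5  0.9] 0.019564232678795028 45.04658281803131
side rim 515 [0.5378 0.1429] 0.0651 [0.1055 0.1128]
top rim 298 [0.54  0.147] 0.0654 [0.1091 0.1131]
```

View pics/c8.png

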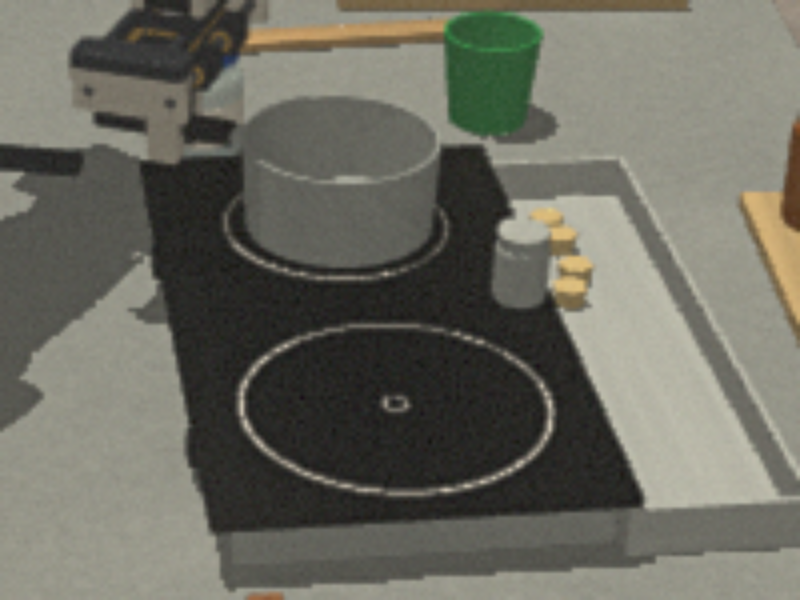

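The pan at crop (340,185) sits evenly inside the small ring, and the tin and the four tablets look right. I'll release it and back off.

Call:
send_rows(
  targets=[0,0,0,0,0,0,0,0,0,0,0,0,0,0,0,0,0,0,0,0,0,0,0,0,0,0,0,0,0,0,0,0,0,0,0,0,0,0,0,0,0,0],
  fingers=0.4,
)

```text
time: 28.75
tcp_pos: [0.4267, 0.1836, 0.0948]
tcp_rot: [-3.095, 0.539, -0.0]
ft_force: [0.6, -0.1, 0.1]
gripper_width: 0.0525
gripper_force: 0.0
```

Call:
send_rows(
  targets=[0,0,0.4,0,0,0,0,0,1,0,0,0,0,0,1,0,0,0,0,0,1,0,0,0,0,0,1,0,0,0,0,0,1,0,0,0,0,0,0,0,0,0,0,0,0,0,0,0,0,0,0,0,0,0],
)

```text
time: 29.65
tcp_pos: [0.4262, 0.1833, 0.2294]
tcp_rot: [3.094, -0.539, -0.001]
ft_force: [0.4, 0.3, -1.1]
gripper_width: 0.0523
gripper_force: 0.0
```

```bash
python3 -c "
from pan import *
pan((.5385,.144),'9')
d=np.load('pics/side9.npy'); W=cloud('side',d); x,y,z=W[...,0],W[...,1],W[...,2]
q=W[(abs(x-.48)<.08)&(abs(y+.36)<.1)&(z<.1)&(z>.012)]; print(rect(q),q[:,2].max())"
```

```text
29.65 [0.4262 0.1833 0.2294] [ 3.094e+00 -5.390e-01 -1.000e-03] [ 0.4  0.3 -1.1] 0.05226738657667278 0.0
side rim 520 [0.5382 0.1445] 0.0652 [0.1059 0.1127]
top rim 289 [0.5398 0.147 ] 0.0655 [0.109  0.1136]
(array([ 482.9, -360.8]), array([ 64.5, 146.9]), 5.67) 0.09517285663199028
```

```bash
python3 -c "
from bench import bot
print(bot.job_done())"
```

```text
the job is handed in; nothing more can be done
None
```

I handed the job in at about 30 s, and no verdict came back: by the last camera checks, all four tablets are in the tray, the scraper is upright on the bench to the right of the hotplate, and the pan is within about 4 mm of the small ring's centre with the gripper open and clear.

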